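# Gauge the vacuum pump and present the rod for reading

## Robot

A 6-joint arm with a two-finger parallel gripper is mounted at the origin on the work surface. World frame = base frame: x ahead of the robot, y to its left, z up, the work surface at z = 0. Lengths are in m, angles in rad, forces in N, time in s.
With the tool pointing down it reaches from about 0.25 to 0.775 m from the base axis. Payload 4 kg.
Tool frame: the origin (TCP) lies at the centre of the arm's flange, where the gripper is bolted on; the fingertips stand 199 mm ahead of it and the grasp point (between the pads) lies 180 mm ahead of it (robot.tcp_to_tips is the z of the fingertips in the tool frame, in m); z points along the fingers, y is the line along which they close (so a half turn about z gives the same grasp; the last joint's range is limited). The gripper opens to 94 mm and grips with 3 to 60 N. Pads are 16 mm wide; open, the fingers measure 119 mm over their backs; the gripper's body (75 mm by 177 mm) begins 78 mm behind the grasp point.
Start: joints at [1.097, 0.087, 1.371, -0, 1.684, -0.103], TCP at [0.199, 0.513, 0.405] pointing down, gripper open.
Joint ranges: [-3.1, 3.1], [-0.76, 2.03], [0.27, 2.55], [-1.08, 4.22], [0.17, 2.65], [-2.57, 2.57]. Speed limits (rad/s): [2.79, 2.79, 3.14, 3.14, 3.14, 3.14].

## Interface

Orientations are given as [roll, pitch, yaw] about the fixed x, y, z axes, in that order (R = Rz(yaw) Ry(pitch) Rx(roll)).
In Python, from bench import robot gives the robot as it stands.
- The arm moves only by the tool play_rows, never from a script. Its arguments are lists of equal length, an entry for each row: "translation": the shift along the tool's x, y, z scaled (see below), a list of three; "twist": the turn, a rotation vector about the tool's x, y, z scaled (see below), a list of three; "gripper": the opening, from -1 (shut) to 1 (fully open). A call has 1 to 8 rows; each row shifts and turns the commanded pose from where the row before left it, along the tool's axes as they then stand; what a row does not reach is not made up. The controller multiplies each number of a shift by 0.04 m and each number of a turn by 0.1 rad. A row lasts 1/10 s, in which the tool goes at most 50 mm and 8.59 degrees, less where a joint would pass 70% of its speed; a pose out of reach is approached as far as the arm can. A call with a number of a shift or a turn outside -1 to 1 is refused whole. A call with a gripper value outside its range is refused whole. The fingers move at their own pace and stop on an object; the grip force is fixed at half the most. Time passes only in rows, so rows that do not move let the fingers close. It gives the time, the measured TCP pose, the force, the opening and the grip force at its end, in the units of the state.
- robot.get_obs(): the state, without advancing time (a new reading comes with each control period).
- robot.snapshot(name): name is "scene" or "side" or "wrist"; returns the picture (400x640x3 uint8, red, green, blue); there is no depth.
- robot.camera_model(name): a dict with "camera_matrix" (3x3 intrinsics, pixels), "rvec" (rotation vector, rad) and "tvec" (3), from world to camera coordinates, as OpenCV has them. Camera axes: x right, y down, z forward; pixel columns grow to the right and rows downward; lengths in m; the calibration is good to about 2 mm. A picture is of the moment at which its call begins: read the wrist's pose just before it. camera_model takes no time and is no camera call; for the wrist camera it gives the pose at the moment of the call.
- robot.close_job(): hands the job in; it is judged then, once.
Trained networks look in the newest picture that a camera, given by its name, has taken for a name from the list of things; names that differ only in an ending like _2 or _b are one class to them, and where a whole thing is asked for, a point or a joint stands for the part that bears it (a point fixed in the world has none). Each returns a list of dicts, best first, with "score" (0 to 1); they miss things now and then, are a little off and sometimes report something else, mostly with a low value. They report only what shows in the picture. A call takes as long as a camera call.
- robot.recognise(name, camera): "centre" ([x, y, z] in m, in world coordinates, good to about 4 mm: the middle of the surface that is visible of it).
- robot.spot_point(name, camera): "centre" ([x, y, z] in m, in world coordinates, good to about 4 mm: a listed point, or the origin of a listed thing).
The state is a dict: "time": time; "joint_positions": joint angles; "qvel": joint speeds; "joint_torque": joint torques, N m; "tool_pos": TCP position; "ee_rot": TCP orientation; "wrist_force": force on the tool from outside, world axes, zero at the start; "wrist_torque": the same for the moment, N m; "width": finger opening in m; "finger_force": force on a finger pad.
Only numpy, scipy, OpenCV 4.12 (cv2) and the standard library are available. Lean on these libraries where they do the work, as an engineer would, in place of code of your own. Each camera call takes 0.05 s, during which the arm holds its last target. There are 200 camera calls.

## Task

Clear the white reading plate by setting the case that lies on it squarely on top of the column of two like cases. Then take the gauge rod from its rack, slide it gently down the pump's sloping guide tube until its collar stops on the mouth, and draw it right out again. Finish while holding the rod still in the gripper, level and graduations up, with its tip about 10 cm above the middle of the plate; leave the other glassware and tools where they stand.

Things in the scene. Friction and masses are not known exactly. Their poses are not given: they have to be found in the camera images.
- gauge_rod: Gauge rod, about 110 g. Origin on its axis in the front face of the collar (the face that stops on the tube); x runs to the tip. Steel rod 8 mm in diameter, x = 0 to 105 mm; collar disc 36 mm in diameter, x = -8 to 0; black handle bar 20 mm wide (y) and 22 mm high (z), x = -98 to -8. z is the graduated side. Starts level in the rack, z up, axis 45 mm above the bench, to be gripped from above.
- rod_tip (a point): The gauge rod's round tip, on its axis, 105 mm ahead of the collar's front face; axes as the rod's. The graduations are thin dark lines across the upper side of the last 50 mm of the rod.
- rod_rack: Fixed white rack, base 200 x 40 x 8 mm. Origin at its underside's centre, straight under the rod's origin; x towards the rod's tip. Two forks, open upward, at most 53 mm high: one under the rod at x = 65 mm, one under the handle's end at x = -85 mm (14 mm wide). Between them the space beside and under the handle is free.
- pump: Fixed grey vacuum pump on the bench. Origin on the bench below the front face of its oil case; y points out of that face, the way the guide tube rises. Oil case 130 mm wide, 188 mm high, 120 mm deep (a port on top reaches 240 mm); base plate 170 mm wide, from 10 mm before the face to 330 mm behind it; motor behind, 180 mm high.
- gauge_tube: Fixed steel guide tube on the pump, 120 mm long, sloping 30 degrees from level. Origin on its axis at its lower end, 50 mm above the bench; z runs up its axis, out of the mouth. Bore 14 mm in diameter, widening over the last 18 mm to a funnel 28 mm inside and 36 mm outside. The rod goes in along -z; its tip stops 15 mm short of the lower end.
- tube_mouth (a point): Centre of the guide tube's mouth, on the tube's axis in the plane of the rim that the collar stops on, 110 mm above the bench; axes as the tube's (z out of the mouth).
- reading_plate: Fixed white ceramic plate 120 x 120 x 8 mm on the bench; origin at the centre of its underside.
- case_a: Lower grey closed case of the column, standing on the bench: 90 mm (x) by 55 mm (y) by 32 mm high, 150 g or so; origin at the centre of its underside.
- case_b: Upper case of the column, same size, standing on case_a; its top is 64 mm above the bench. Origin at the centre of its underside.
- case_c: The third such case, same size, lying on the reading plate (its underside 8 mm above the bench); origin at the centre of its underside. Turned half round it is the same.
- amber_bottle: Bystander: amber bottle 62 mm in diameter, 130 mm high, at the back. Origin at its underside's centre.
- white_jar: Bystander: white jar 60 mm in diameter, 75 mm high, at the back. Origin at its underside's centre.
- beaker: Bystander: glass beaker 68 mm in diameter, 85 mm high, on the left. Origin at its underside's centre.
- flask: Bystander: conical glass flask 76 mm in diameter, 105 mm high, at the back right. Origin at its underside's centre.
- stopper: Bystander: small rubber stopper 26 mm in diameter, 24 mm high, standing between plate and column. Origin at its underside's centre.
- spanner: Bystander: steel spanner 140 mm long, lying near the robot on the right; origin at its underside, x along it.

How it is judged:
By the outcome, as a careful person would: the job done as asked, in the order asked, and still so for the second after the job is handed in, while the arm keeps its last pose, push and grip.
It also fails if it takes over 61 s, if anything falls off the work surface, if the arm or the gripper's body presses on something with over 40 N, if the wrist force passes 120 N, or if a joint passes its speed limit or range.

## Working session

There is one attempt and no reset: what is moved stays moved. The work goes in short steps, Python scripts to look and compute and a tool call to move; the robot and the scene stay as the last step left them, time stands still between calls to the robot, and variables do not carry over. Pictures are saved under pics/ and viewed, at most 10 in all, crops included, and the job is handed in when it is done.

Besides the shell and the picture viewer there is one more tool, called after "Request:" as name(argument=value, ...), one argument or row to a line, values as JSON. play_rows: Moves the arm, as the interface text tells. Its arguments: {"type":"object","properties":{"translation":{"type":"array","items":{"type":"array","items":{"type":"number","minimum":-1,"maximum":1}}},"twist":{"type":"array","items":{"type":"array","items":{"type":"number","minimum":-1,"maximum":1}}},"gripper":{"type":"array","items":{"type":"number"}}},"required":["translation","twist","gripper"]}

```bash
ls; mkdir -p pics; python3 - <<'E'
from bench import robot
import cv2
o=robot.get_obs();print(o['tool_pos'],o['ee_rot'],o['width'],o['time'])
for c in ["scene","side"]:
    im=robot.snapshot(c);cv2.imwrite(f'pics/{c}0.png',im[:,:,::-1])
    m=robot.camera_model(c);print(c,m)
    for n in ["gauge_rod","rod_tip","rod_rack","pump","gauge_tube","tube_mouth","reading_plate","case_a","stopper","beaker","spanner","flask","white_jar","amber_bottle"]:
        print(n,[(d['centre'],round(d['score'],2)) for d in robot.spot_point(n,c)][:4])
print(robot.get_obs()['time'])
E
```

```text
pics
[0.19926013 0.51251769 0.40349731] [-3.13940623e+00 -1.97577898e-04  2.77078555e+00] 0.09424106321698324 0.0
scene {'camera_matrix': array([[421.62175739,   0.        , 319.2670937 ],
       [  0.        , 421.62175739, 197.60833736],
       [  0.        ,   0.        ,   1.        ]]), 'rvec': array([ 1.64650907,  1.62056593, -0.82993355]), 'tvec': array([-0.08886468, -0.27807911,  1.54634418])}
gauge_rod [([0.4381, 0.0928, 0.0491], 0.66)]
rod_tip [([0.4643, -0.0059, 0.0462], 0.64), ([0.464, -0.243, 0.1098], 0.25), ([0.6349, -0.0286, 0.0069], 0.17)]
rod_rack [([0.4407, 0.0987, -0.0013], 0.66)]
pump [([0.4789, -0.3445, 0.0033], 0.77)]
gauge_tube [([0.4839, -0.3434, 0.0447], 0.77)]
tube_mouth [([0.4647, -0.2414, 0.1109], 0.56), ([0.7866, 0.1412, 0.0012], 0.4)]
reading_plate [([0.6346, -0.0256, 0.0019], 0.96)]
case_a [([0.6353, 0.2546, 0.0064], 0.88), ([0.6346, 0.2614, 0.0329], 0.83), ([0.6328, -0.0282, 0.0083], 0.7), ([0.7841, 0.1403, -0.0002], 0.38)]
stopper [([0.5936, 0.1258, -0.0002], 0.6)]
beaker [([0.4301, 0.4508, -0.0034], 0.55)]
spanner [([0.3718, -0.1035, -0.0026], 0.55)]
[... 767 characters left out ...]
2, -0.2429, 0.1104], 0.6)]
reading_plate [([0.6366, -0.0258, 0.0008], 0.61), ([0.5978, 0.1281, -0.0019], 0.38)]
case_a [([0.6332, 0.2583, 0.034], 0.86), ([0.6312, 0.2532, -0.0016], 0.68), ([0.6341, -0.0252, 0.0088], 0.61)]
stopper [([0.466, -0.0081, 0.0457], 0.65), ([0.5957, 0.1304, -0.0006], 0.62)]
beaker [([0.4267, 0.4498, 0.002], 0.69)]
spanner [([0.4822, -0.3428, 0.0007], 0.73), ([0.369, -0.1056, -0.0011], 0.49)]
flask [([0.7536, -0.2088, 0.0021], 0.94)]
white_jar [([0.4807, -0.3448, 0.0466], 0.68), ([0.796, -0.0981, -0.0022], 0.65), ([0.7558, -0.2082, -0.0006], 0.45), ([0.7835, 0.1473, -0.0003], 0.23)]
amber_bottle [([0.7854, 0.1456, 0.001], 0.96), ([0.7961, -0.0953, -0.0009], 0.2)]
1.5
```

View pics/scene0.png

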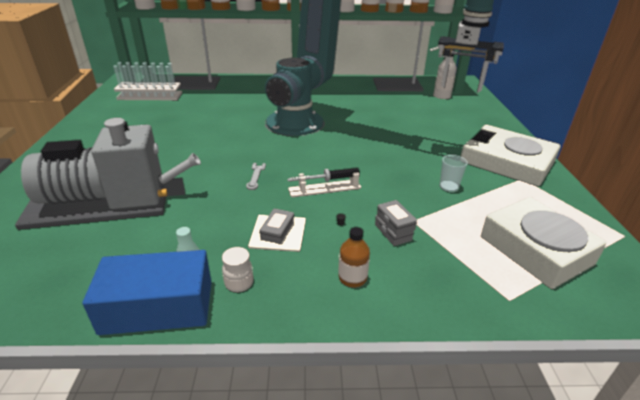

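View pics/side0.png

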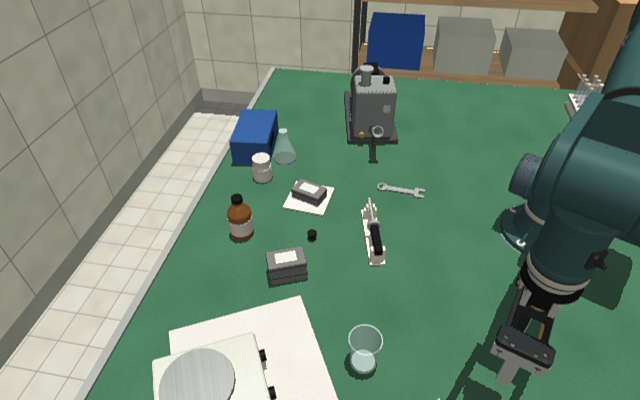

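```bash
cat > h.py <<'E'
import numpy as np, cv2, json
from scipy.spatial.transform import Rotation as Ro
from bench import robot
def pose():
    o=robot.get_obs(); return np.array(o['tool_pos']),Ro.from_euler('xyz',o['ee_rot'])
def down(yaw_deg): return Ro.from_euler('xyz',[180,0,yaw_deg],degrees=True)
def plan(p1,R1,n=None,start=None,step=0.038,turn=0.095):
    """print rows to go straight from measured pose to TCP p1,R1"""
    p0,R0=start or pose(); w=(R0.inv()*R1).as_rotvec(); d=np.array(p1)-p0
    if n is None: n=max(1,int(np.ceil(max(np.linalg.norm(d)/step,np.linalg.norm(w)/turn))))
    T=[];R=R0
    for i in range(n):
        T.append((R.inv().apply(d/n)/0.04).round(3).tolist()); R=R*Ro.from_rotvec(w/n)
    W=(w/n/0.1).round(3).tolist()
    print('n',n,'dist',np.linalg.norm(d).round(4),'turn',np.degrees(np.linalg.norm(w)).round(2),'W',W)
    for i in range(0,n,8): print(json.dumps(T[i:i+8]))
def grasp2tcp(g,R): return np.array(g)-R.apply([0,0,0.18])
def status():
    o=robot.get_obs();print('t',o['time'],'p',np.round(o['tool_pos'],4),'rpy',np.degrees(o['ee_rot']).round(2),'w',round(o['width'],4),'ff',np.round(o['finger_force'],1),'F',np.round(o['wrist_force'],1),'j',np.round(o['joint_positions'],2))
def ray(cam,uv,z):
    """pixels -> world points on plane z"""
    K=cam['camera_matrix'];R=cv2.Rodrigues(cam['rvec'])[0];t=np.ravel(cam['tvec']);c=-R.T@t
    v=cv2.undistortPoints(np.float64(uv).reshape(-1,1,2),K,None).reshape(-1,2)
    d=np.c_[v,np.ones(len(v))]@R
    return c+d*((z-c[2])/d[:,2])[:,None]
E
python3 - <<'E'
from h import *
m=robot.camera_model('wrist');R=cv2.Rodrigues(m['rvec'])[0];c=-R.T@np.ravel(m['tvec'])
p,Q=pose();print('cam in tool',Q.inv().apply(c-p),'axes in tool cols',(Q.inv().as_matrix()@R.T).round(2).tolist(),m['camera_matrix'][0])
plan([.60,.20,.38],down(110))
E
```

```text
cam in tool [0.06640265 0.00114662 0.01910016] axes in tool cols [[-0.0, -0.97, -0.23], [1.0, -0.0, 0.0], [-0.0, -0.23, 0.97]] [319.99170387   0.         318.1235515 ]
n 14 dist 0.5088 turn 48.76 W [0.0, -0.0, 0.608]
[[-0.869, -0.261, 0.044], [-0.883, -0.208, 0.044], [-0.894, -0.154, 0.044], [-0.902, -0.099, 0.044], [-0.906, -0.044, 0.044], [-0.907, 0.011, 0.044], [-0.905, 0.066, 0.044], [-0.899, 0.121, 0.044]]
[[-0.89, 0.175, 0.044], [-0.878, 0.229, 0.044], [-0.863, 0.282, 0.044], [-0.844, 0.334, 0.044], [-0.822, 0.385, 0.044], [-0.797, 0.434, 0.044]]
```

Request:
play_rows(
  translation=[
    [-0.87,-0.26,0.04],
    [-0.88,-0.21,0.04],
    [-0.89,-0.15,0.04],
    [-0.9,-0.1,0.04],
    [-0.91,-0.04,0.04],
    [-0.91,0.01,0.04],
    [-0.9,0.07,0.04],
    [-0.9,0.12,0.04],
  ],
  twist=[
    [0,0,0.61],
    [0,0,0.61],
    [0,0,0.61],
    [0,0,0.61],
    [0,0,0.61],
    [0,0,0.61],
    [0,0,0.61],
    [0,0,0.61],
  ],
  gripper=[1,1,1,1,1,1,1,1],
)

```text
time: 2.3
tool_pos: [0.429, 0.3331, 0.392]
ee_rot: [3.141, -0.0, 2.28]
wrist_force: [0.8, 1.0, -0.5]
width: 0.094
finger_force: 0.0
```

Request:
play_rows(
  translation=[
    [-0.89,0.18,0.04],
    [-0.88,0.23,0.04],
    [-0.86,0.28,0.04],
    [-0.84,0.33,0.04],
    [-0.82,0.39,0.04],
    [-0.8,0.43,0.04],
    [0,0,0],
    [0,0,0],
  ],
  twist=[
    [0,0,0.61],
    [0,0,0.61],
    [0,0,0.61],
    [0,0,0.61],
    [0,0,0.61],
    [0,0,0.61],
    [0,0,0],
    [0,0,0],
  ],
  gripper=[1,1,1,1,1,1,1,1],
)

```text
time: 3.1
tool_pos: [0.5997, 0.1995, 0.3817]
ee_rot: [-3.14, -0.001, 1.916]
wrist_force: [0.3, 0.2, -0.6]
width: 0.0942
finger_force: 0.0
```

```bash
python3 - <<'E'
from h import *
status()
m=robot.camera_model('wrist');im=robot.snapshot('wrist');cv2.imwrite('pics/w1.png',im[:,:,::-1]);np.save('pics/w1.npy',im)
for k in('rvec','tvec'):m[k]=np.ravel(m[k]).tolist()
m['camera_matrix']=m['camera_matrix'].tolist();json.dump(m,open('pics/w1.json','w'))
for n in ["case_a","reading_plate","gauge_rod","rod_tip"]: print(n,[(d['centre'],round(d['score'],2)) for d in robot.spot_point(n,'wrist')][:3])
E
```

```text
t 3.1 p [0.5997 0.1995 0.3817] rpy [-1.7993e+02 -5.0000e-02  1.0978e+02] w 0.0942 ff 0.0 F [ 0.3  0.2 -0.6] j [ 0.23  0.28  1.2   0.    1.67 -0.11]
case_a [([0.6347, 0.2615, 0.0292], 0.92), ([0.6367, -0.0277, 0.0068], 0.81)]
reading_plate [([0.6376, -0.0238, 0.0001], 0.87)]
gauge_rod [([0.4402, 0.0939, 0.0463], 0.7)]
rod_tip []
```

View pics/w1.png

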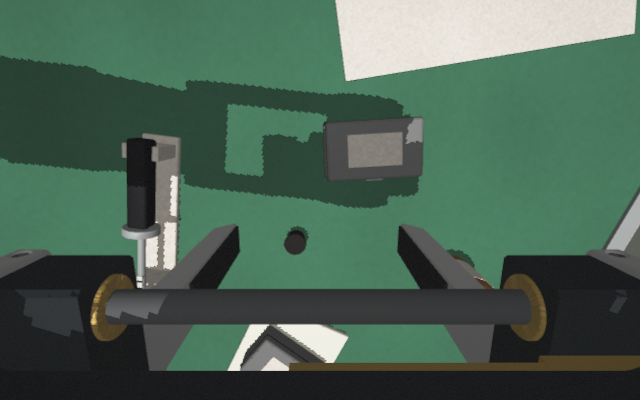

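```bash
cat >> h.py <<'E'
from scipy.optimize import minimize
def box_hull(cam,x,y,yaw,dims,z0):
    a,b,h=dims;c,s=np.cos(yaw),np.sin(yaw)
    P=np.array([[x+c*u*a/2-s*v*b/2,y+s*u*a/2+c*v*b/2,z] for u in(-1,1) for v in(-1,1) for z in(z0,z0+h)])
    q=cv2.projectPoints(P,np.float64(cam['rvec']),np.float64(cam['tvec']),np.float64(cam['camera_matrix']),None)[0]
    return cv2.convexHull(q.astype(np.float32))
def fit_box(im,cam,mask,x,y,dims,z0,yaws=range(0,180,15)):
    """best (x,y,yaw) of a box whose silhouette matches the blob of mask nearest to it"""
    u=box_hull(cam,x,y,0,dims,z0).mean(axis=(0,1))
    n,L,st,ce=cv2.connectedComponentsWithStats(cv2.morphologyEx(mask.astype(np.uint8),cv2.MORPH_OPEN,np.ones((3,3))))
    k=1+np.argmin([np.hypot(*(c-u))+(1e3 if s[4]<200 else 0) for c,s in zip(ce[1:],st[1:])])
    cs,_=cv2.findContours((L==k).astype(np.uint8),cv2.RETR_EXTERNAL,cv2.CHAIN_APPROX_NONE)
    hull=cv2.convexHull(max(cs,key=cv2.contourArea)).astype(np.float32)
    def f(v):
        q=box_hull(cam,v[0]/100,v[1]/100,v[2],dims,z0);A=cv2.contourArea(q);B=cv2.contourArea(hull)
        I=cv2.intersectConvexConvex(q,hull)[0];return 1-I/(A+B-I)
    r=min((minimize(f,[x*100,y*100,np.radians(w)],method='Nelder-Mead',options=dict(maxiter=600,xatol=1e-3,fatol=1e-5)) for w in yaws),key=lambda r:r.fun)
    print('blob',st[k],'IoU',round(1-r.fun,3),'xy',r.x[:2]/100,'yaw',np.degrees(r.x[2])%180)
    return r.x
def shot(name,cam='wrist'):
    m=robot.camera_model(cam);im=robot.snapshot(cam);cv2.imwrite(f'pics/{name}.png',im[:,:,::-1])
    m={k:np.array(v).tolist() for k,v in m.items()};json.dump(m,open(f'pics/{name}.json','w'));return im,m
E
python3 - <<'E'
from h import *
im=np.load('pics/w1.npy');m=json.load(open('pics/w1.json'))
hsv=cv2.cvtColor(im,cv2.COLOR_RGB2HSV);mask=hsv[...,1]<70
fit_box(im,m,mask,.633,.257,(.09,.055,.064),0)
dark=(hsv[...,2]<45)&(hsv[...,1]<90)
g=fit_box(im,m,dark,.45,.14,(.09,.02,.022),.034)
plan([.60,-.08,.38],down(82))
E
```

```text
blob [ 323  117  101   65 5995] IoU 0.976 xy [0.6340949  0.25876158] yaw 22.83722466987146
blob [ 127  138   29   91 1743] IoU 0.723 xy [0.43007793 0.14705391] yaw 99.20336878376898
n 8 dist 0.2811 turn 27.93 W [0.001, -0.0, 0.609]
[[-0.827, -0.295, 0.008], [-0.844, -0.244, 0.008], [-0.857, -0.192, 0.009], [-0.867, -0.14, 0.009], [-0.874, -0.087, 0.009], [-0.878, -0.033, 0.009], [-0.878, 0.02, 0.009], [-0.875, 0.074, 0.009]]
```

Request:
play_rows(
  translation=[
    [-0.83,-0.3,0],
    [-0.84,-0.24,0],
    [-0.86,-0.19,0],
    [-0.87,-0.14,0],
    [-0.87,-0.09,0],
    [-0.88,-0.03,0],
    [-0.88,0.02,0],
    [-0.88,0.07,0],
  ],
  twist=[
    [0,0,0.61],
    [0,0,0.61],
    [0,0,0.61],
    [0,0,0.61],
    [0,0,0.61],
    [0,0,0.61],
    [0,0,0.61],
    [0,0,0.61],
  ],
  gripper=[1,1,1,1,1,1,1,1],
)

```text
time: 4.15
tool_pos: [0.5997, -0.0818, 0.3829]
ee_rot: [3.141, -0.0, 1.428]
wrist_force: [0.6, -0.5, -0.6]
width: 0.0938
finger_force: 0.0
```

Request:
play_rows(
  translation=[
    [0,0,0],
    [0,0,0],
  ],
  twist=[
    [0,0,0],
    [0,0,0],
  ],
  gripper=[1,1],
)

```text
time: 4.35
tool_pos: [0.5999, -0.0812, 0.3825]
ee_rot: [3.141, -0.001, 1.429]
wrist_force: [0.3, 1.5, 0.5]
width: 0.094
finger_force: 0.0
```

```bash
python3 - <<'E'
from h import *
status()
im,m=shot('w2')
for n in ["case_a","reading_plate","tube_mouth","gauge_tube"]: print(n,[(d['centre'],round(d['score'],2)) for d in robot.spot_point(n,'wrist')][:3])
hsv=cv2.cvtColor(im,cv2.COLOR_RGB2HSV)
for thr in(110,140): fit_box(im,m,(hsv[...,2]<thr)&(hsv[...,1]<70),.635,-.027,(.09,.055,.032),.008)
fit_box(im,m,hsv[...,1]<70,.635,-.027,(.12,.12,.008),0,range(0,90,15))
E
```

```text
t 4.35 p [ 0.5999 -0.0812  0.3825] rpy [ 1.7999e+02 -5.0000e-02  8.1880e+01] w 0.094 ff 0.0 F [0.3 1.5 0.5] j [-0.23  0.22  1.27  0.    1.66 -0.09]
case_a [([0.6396, -0.0255, 0.01], 0.96), ([0.7525, -0.2105, -0.0001], 0.16)]
reading_plate []
tube_mouth []
gauge_tube []
blob [ 297   95   95   72 3334] IoU 0.955 xy [ 0.63618541 -0.02587709] yaw 160.6506214636727
blob [ 289   83  111  103 8900] IoU 0.535 xy [ 0.64652454 -0.03030457] yaw 87.5818635800945
blob [  285    69   116   117 12707] IoU 0.988 xy [ 0.63661618 -0.02378126] yaw 83.63694285952909
```

View pics/w2.png

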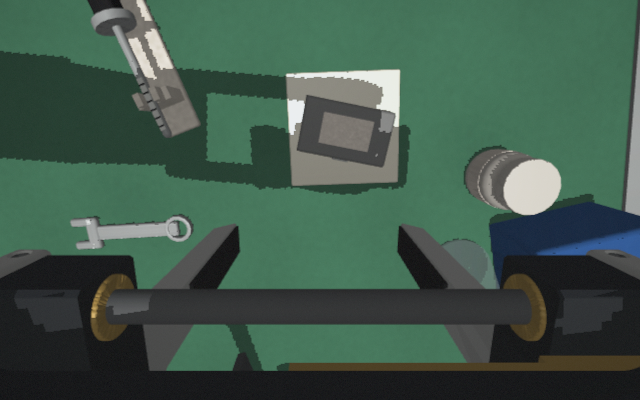

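```bash
python3 - <<'E'
from h import *
R=down(160.7);A=grasp2tcp([.636,-.026,.10],R);plan(A,R)
plan(grasp2tcp([.636,-.026,.033],R),R,start=(A,R),n=4)
E
```

```text
n 15 dist 0.1212 turn 78.7 W [0.0, -0.0, -0.916]
[[0.097, 0.047, 0.171], [0.093, 0.055, 0.171], [0.087, 0.063, 0.171], [0.081, 0.071, 0.171], [0.074, 0.078, 0.171], [0.067, 0.085, 0.171], [0.059, 0.091, 0.171], [0.05, 0.096, 0.171]]
[[0.041, 0.1, 0.171], [0.032, 0.103, 0.171], [0.022, 0.106, 0.171], [0.013, 0.107, 0.171], [0.003, 0.108, 0.171], [-0.007, 0.108, 0.171], [-0.017, 0.107, 0.171]]
n 4 dist 0.067 turn 0.0 W [0.0, 0.0, 0.0]
[[0.0, -0.0, 0.419], [0.0, -0.0, 0.419], [0.0, -0.0, 0.419], [0.0, -0.0, 0.419]]
```

Request:
play_rows(
  translation=[
    [0.1,0.05,0.17],
    [0.09,0.06,0.17],
    [0.09,0.06,0.17],
    [0.08,0.07,0.17],
    [0.07,0.08,0.17],
    [0.07,0.08,0.17],
    [0.06,0.09,0.17],
    [0.05,0.1,0.17],
  ],
  twist=[
    [0,0,-0.92],
    [0,0,-0.92],
    [0,0,-0.92],
    [0,0,-0.92],
    [0,0,-0.92],
    [0,0,-0.91],
    [0,0,-0.91],
    [0,0,-0.91],
  ],
  gripper=[1,1,1,1,1,1,1,1],
)

```text
time: 5.4
tool_pos: [0.6196, -0.0514, 0.3277]
ee_rot: [3.141, -0.0, 2.167]
wrist_force: [-0.7, 0.1, -0.1]
width: 0.0942
finger_force: 0.0
```

Request:
play_rows(
  translation=[
    [0.04,0.1,0.17],
    [0.03,0.1,0.17],
    [0.02,0.11,0.17],
    [0.01,0.11,0.17],
    [0,0.11,0.17],
    [-0.01,0.11,0.17],
    [-0.02,0.11,0.17],
    [0,0,0],
  ],
  twist=[
    [0,0,-0.92],
    [0,0,-0.92],
    [0,0,-0.92],
    [0,0,-0.92],
    [0,0,-0.91],
    [0,0,-0.91],
    [0,0,-0.91],
    [0,0,0],
  ],
  gripper=[1,1,1,1,1,1,1,1],
)

```text
time: 6.2
tool_pos: [0.6368, -0.026, 0.2789]
ee_rot: [-3.141, -0.002, 2.805]
wrist_force: [0.3, -0.9, 0.7]
width: 0.0942
finger_force: 0.0
```

```bash
python3 - <<'E'
from h import *
status()
im,m=shot('w3');hsv=cv2.cvtColor(im,cv2.COLOR_RGB2HSV)
R=down(160.7);plan(grasp2tcp([.636,-.026,.033],R),R,n=5)
E
```

```text
t 6.2 p [ 0.6368 -0.026   0.2789] rpy [-1.7999e+02 -1.4000e-01  1.6070e+02] w 0.0942 ff 0.0 F [ 0.3 -0.9  0.7] j [-0.13  0.33  1.33  0.    1.48 -1.36]
n 5 dist 0.0667 turn 0.14 W [-0.0, -0.003, -0.004]
[[0.004, 0.0, 0.334], [0.004, 0.0, 0.334], [0.005, 0.0, 0.334], [0.005, 0.0, 0.334], [0.005, 0.0, 0.334]]
```

View pics/w3.png

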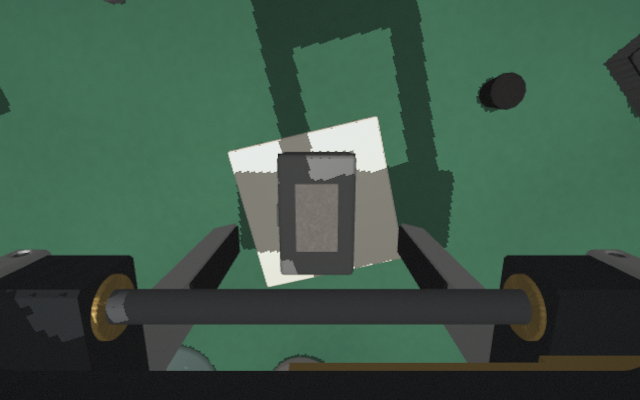

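```bash
python3 - <<'E'
from h import *
m=json.load(open('pics/w3.json'));c=ray(m,[(278,153),(356,153),(354,273),(279,273)],.04);print(c,c.mean(0),np.linalg.norm(c[0]-c[1]),np.linalg.norm(c[1]-c[2]))
p,R=pose();print(R.inv().apply(c.mean(0)-p))
E
```

```text
Traceback (most recent call last):
  File "h.py", line 22, in ray
    K=cam['camera_matrix'];R=cv2.Rodrigues(cam['rvec'])[0];t=np.ravel(cam['tvec']);c=-R.T@t
                             ~~~~~~~~~~~~~^^^^^^^^^^^^^
cv2.error: OpenCV(4.12.0) :-1: error: (-5:Bad argument) in function 'Rodrigues'
> Overload resolution failed:
>  - src is not a numpy array, neither a scalar
>  - Expected Ptr<cv::UMat> for argument 'src'
```

```bash
sed -i "s/K=cam\['camera_matrix'\];R=cv2.Rodrigues(cam\['rvec'\])/K=np.float64(cam['camera_matrix']);R=cv2.Rodrigues(np.float64(cam['rvec']))/" h.py; python3 - <<'E'
from h import *
m=json.load(open('pics/w3.json'));c=ray(m,[(278,153),(356,153),(354,273),(279,273)],.04);print(c,c.mean(0),np.linalg.norm(c[0]-c[1]),np.linalg.norm(c[1]-c[2]))
p,R=pose();print(R.inv().apply(c.mean(0)-p))
E
```

```text
[[ 0.58382864 -0.03503428  0.04      ]
 [ 0.60146278  0.01524405  0.04      ]
 [ 0.685813   -0.01335339  0.04      ]
 [ 0.66725097 -0.06620483  0.04      ]] [ 0.63458885 -0.02483711  0.04      ] 0.053281084523984876 0.0890661190131702
[0.00235751 0.0007556  0.23970512]
```

Request:
play_rows(
  translation=[
    [0.01,0,0.33],
    [0.01,0,0.33],
    [0.01,0,0.33],
    [0.01,0,0.33],
    [0.01,0,0.33],
    [0,0,0],
    [0,0,0],
  ],
  twist=[
    [0,0,0],
    [0,0,0],
    [0,0,0],
    [0,0,0],
    [0,0,0],
    [0,0,0],
    [0,0,0],
  ],
  gripper=[1,1,1,1,1,1,-1],
)

```text
time: 6.95
tool_pos: [0.635, -0.0268, 0.2136]
ee_rot: [-3.141, -0.001, 2.803]
wrist_force: [1.0, -0.1, -0.0]
width: 0.0888
finger_force: 0.0
```

Request:
play_rows(
  translation=[
    [0,0,0],
    [0,0,0],
    [0,0,0],
    [0,0,0],
    [0,0,0],
    [0,0,0],
  ],
  twist=[
    [0,0,0],
    [0,0,0],
    [0,0,0],
    [0,0,0],
    [0,0,0],
    [0,0,0],
  ],
  gripper=[-1,-1,-1,-1,-1,-1],
)

```text
time: 7.55
tool_pos: [0.6352, -0.0268, 0.2148]
ee_rot: [3.141, 0.001, 2.803]
wrist_force: [0.3, 0.2, 1.6]
width: 0.0545
finger_force: 30.0
```

```bash
python3 - <<'E'
from h import *
status()
p,R0=pose(); up=p+[0,0,.11]; print('up 0.11 = 0.69x4 rows')
R=down(202.8);H=np.array([.634,.2588]);A=np.r_[H,up[2]];plan(A,R,start=(up,down(160.7)))
print(p[2]+.056)
E
```

```text
t 7.55 p [ 0.6352 -0.0268  0.2148] rpy [1.7999e+02 5.0000e-02 1.6059e+02] w 0.0545 ff 30.0 F [0.3 0.2 1.6] j [-0.13  0.38  1.4   0.    1.36 -1.36]
up 0.11 = 0.69x4 rows
n 8 dist 0.2856 turn 42.1 W [-0.0, 0.0, -0.918]
[[0.299, 0.841, 0.0], [0.22, 0.865, 0.0], [0.14, 0.881, 0.0], [0.058, 0.891, 0.0], [-0.023, 0.892, 0.0], [-0.105, 0.886, 0.0], [-0.186, 0.873, 0.0], [-0.265, 0.852, 0.0]]
0.27075641306440174
```

Request:
play_rows(
  translation=[
    [0,0,-0.35],
    [0,0,-0.8],
    [0,0,-0.8],
    [0,0,-0.8],
  ],
  twist=[
    [0,0,0],
    [0,0,0],
    [0,0,0],
    [0,0,0],
  ],
  gripper=[-1,-1,-1,-1],
)

```text
time: 7.95
tool_pos: [0.6348, -0.0268, 0.3258]
ee_rot: [3.142, -0.001, 2.803]
wrist_force: [-0.0, -0.1, -1.7]
width: 0.0548
finger_force: 30.0
```

Request:
play_rows(
  translation=[
    [0.3,0.84,0],
    [0.22,0.87,0],
    [0.14,0.88,0],
    [0.06,0.89,0],
    [-0.02,0.89,0],
    [-0.11,0.89,0],
    [-0.19,0.87,0],
    [-0.27,0.85,0],
  ],
  twist=[
    [0,0,-0.92],
    [0,0,-0.92],
    [0,0,-0.92],
    [0,0,-0.92],
    [0,0,-0.92],
    [0,0,-0.92],
    [0,0,-0.92],
    [0,0,-0.92],
  ],
  gripper=[-1,-1,-1,-1,-1,-1,-1,-1],
)

```text
time: 8.75
tool_pos: [0.6343, 0.2603, 0.3249]
ee_rot: [3.142, 0.0, -2.741]
wrist_force: [0.9, 0.4, -0.9]
width: 0.055
finger_force: 30.0
```

Request:
play_rows(
  translation=[
    [0,0,0],
    [0,0,0],
  ],
  twist=[
    [0,0,0],
    [0,0,0],
  ],
  gripper=[-1,-1],
)

```text
time: 8.95
tool_pos: [0.6344, 0.2596, 0.3244]
ee_rot: [-3.141, -0.0, -2.743]
wrist_force: [1.1, -0.2, -1.4]
width: 0.0542
finger_force: 30.0
```

```bash
python3 - <<'E'
from h import *
status()
im,m=shot('w4')
p,R=pose();plan([.634,.2588,.280],down(202.8),n=4)
E
```

```text
t 8.95 p [0.6344 0.2596 0.3244] rpy [-1.7997e+02 -3.0000e-02 -1.5719e+02] w 0.0542 ff 30.0 F [ 1.1 -0.2 -1.4] j [ 0.31  0.41  1.13 -0.    1.6  -1.66]
n 4 dist 0.0445 turn 0.08 W [-0.002, -0.001, -0.003]
[[0.003, 0.003, 0.278], [0.003, 0.003, 0.278], [0.003, 0.003, 0.278], [0.003, 0.003, 0.278]]
```

View pics/w4.png

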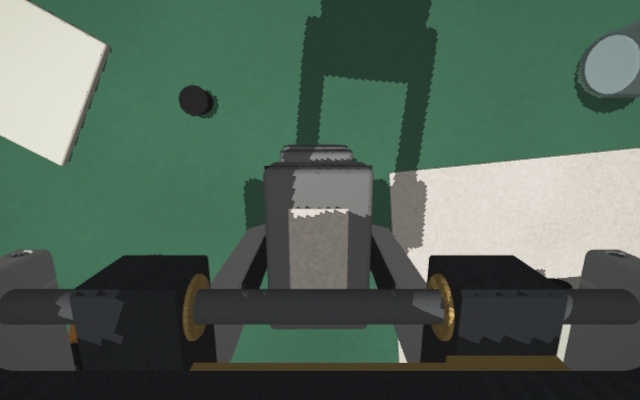

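```bash
python3 - <<'E'
import cv2
im=cv2.imread('pics/w4.png')[130:190,250:390];cv2.imwrite('pics/w4c.png',cv2.resize(im,None,fx=5.7,fy=5.7,interpolation=cv2.INTER_CUBIC))
E
```

```text
(no output)
```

View pics/w4c.png

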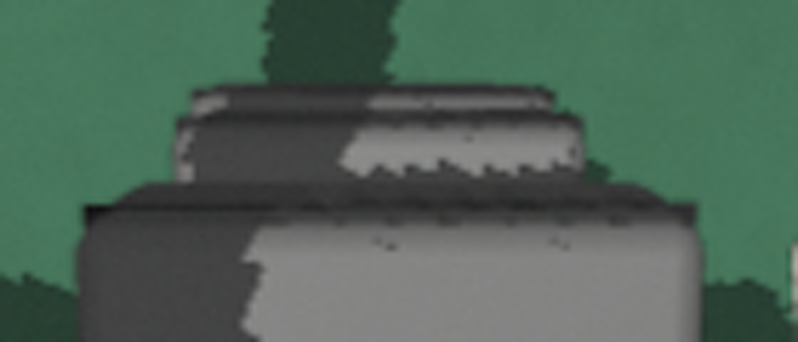

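```bash
python3 - <<'E'
from h import *
m=json.load(open('pics/w4.json'));p,R=pose()
for px,z in(([(264.9,166.5),(372.3,166.5)],.1496),([(281.2,150.7),(352.3,150.7)],.064),([(284,145.3),(347,145.3)],.0)):
    c=ray(m,px,z);print(z,R.inv().apply(c-p).round(4).tolist(),np.linalg.norm(c[0]-c[1]))
E
```

```text
0.1496 [[0.0447, -0.0242, 0.1749], [0.0447, 0.0283, 0.1749]] 0.05246784922769873
0.064 [[0.0452, -0.0258, 0.2605], [0.0452, 0.0274, 0.2605]] 0.053210770334224354
0.0 [[0.0448, -0.0304, 0.3245], [0.0449, 0.0291, 0.3245]] 0.05942000832811303
```

Request:
play_rows(
  translation=[
    [0.01,-0.01,0.35],
    [0,-0.01,0.35],
    [0,0,0.3],
    [0,0,0.15],
    [0,0,0.1],
    [0,0,0.05],
    [0,0,0],
  ],
  twist=[
    [0,0,0],
    [0,0,0],
    [0,0,0],
    [0,0,0],
    [0,0,0],
    [0,0,0],
    [0,0,0],
  ],
  gripper=[-1,-1,-1,-1,-1,-1,-1],
)

```text
time: 9.7
tool_pos: [0.6346, 0.258, 0.2723]
ee_rot: [3.142, 0.0, -2.744]
wrist_force: [1.0, -0.2, -1.3]
width: 0.0546
finger_force: 30.0
```

Request:
play_rows(
  translation=[
    [0,0,0.03],
    [0,0,0],
  ],
  twist=[
    [0,0,0],
    [0,0,0],
  ],
  gripper=[-1,-1],
)

```text
time: 9.9
tool_pos: [0.6346, 0.2581, 0.2716]
ee_rot: [-3.142, 0.001, -2.744]
wrist_force: [-0.2, 0.6, -1.1]
width: 0.0547
finger_force: 30.0
```

Request:
play_rows(
  translation=[
    [0,0,0.02],
    [0,0,0.02],
    [0,0,0],
  ],
  twist=[
    [0,0,0],
    [0,0,0],
    [0,0,0],
  ],
  gripper=[-1,-1,-1],
)

```text
time: 10.2
tool_pos: [0.6346, 0.2581, 0.2707]
ee_rot: [3.142, 0.002, -2.744]
wrist_force: [-0.7, -1.1, 3.3]
width: 0.0549
finger_force: 30.0
```

Contact (force up +4 N). Open and retreat straight up.

Request:
play_rows(
  translation=[
    [0,0,0],
    [0,0,0],
    [0,0,0],
    [0,0,0],
    [0,0,-0.3],
    [0,0,-0.7],
    [0,0,-0.9],
    [0,0,-0.9],
  ],
  twist=[
    [0,0,0],
    [0,0,0],
    [0,0,0],
    [0,0,0],
    [0,0,0],
    [0,0,0],
    [0,0,0],
    [0,0,0],
  ],
  gripper=[0.5,1,1,1,1,1,1,1],
)

```text
time: 11.0
tool_pos: [0.6344, 0.2579, 0.3832]
ee_rot: [3.142, -0.0, -2.744]
wrist_force: [0.3, -1.0, -0.5]
width: 0.0936
finger_force: 0.0
```

```bash
python3 - <<'E'
from h import *
status()
im,m=shot('w5')
for c in('scene','side','wrist'):
    if c!='wrist': robot.snapshot(c)
    print(c,[(d['centre'],round(d['score'],2)) for d in robot.spot_point('case_a',c)][:4])
plan([.46,.08,.35],down(104.5))
E
```

```text
t 11.0 p [0.6344 0.2579 0.3832] rpy [ 1.8000e+02 -1.0000e-02 -1.5724e+02] w 0.0936 ff 0.0 F [ 0.3 -1.  -0.5] j [ 0.3   0.4   1.04  0.    1.71 -1.66]
scene [([0.6346, 0.2586, 0.0644], 0.89), ([0.6335, 0.2555, 0.0021], 0.7), ([0.6352, 0.2593, 0.0325], 0.6), ([0.6365, -0.0267, 0.0022], 0.31)]
side [([0.6343, 0.2596, 0.0633], 0.9), ([0.6325, 0.2576, 0.0343], 0.88), ([0.6293, 0.253, 0.0003], 0.55)]
wrist [([0.6367, 0.2587, 0.0642], 0.71)]
n 19 dist 0.2509 turn 98.26 W [-0.001, -0.001, 0.903]
[[0.302, -0.127, 0.04], [0.289, -0.154, 0.04], [0.274, -0.179, 0.04], [0.257, -0.203, 0.04], [0.238, -0.226, 0.04], [0.216, -0.246, 0.04], [0.193, -0.265, 0.04], [0.169, -0.281, 0.04]]
[[0.143, -0.295, 0.04], [0.115, -0.307, 0.04], [0.087, -0.316, 0.04], [0.059, -0.323, 0.04], [0.029, -0.326, 0.04], [-0.0, -0.328, 0.04], [-0.03, -0.326, 0.04], [-0.059, -0.322, 0.04]]
[[-0.088, -0.316, 0.04], [-0.116, -0.307, 0.04], [-0.143, -0.295, 0.04]]
```

View pics/w5.png

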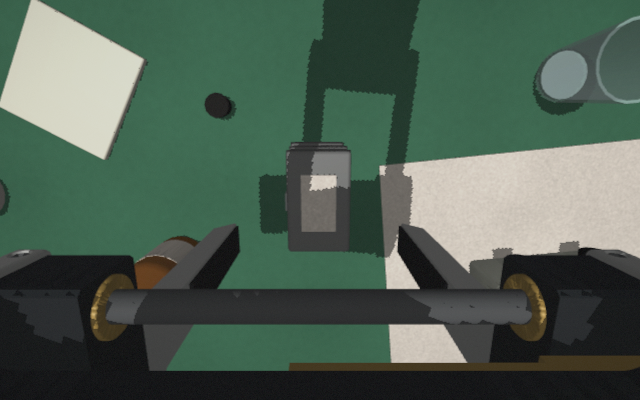

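Request:
play_rows(
  translation=[
    [0.3,-0.13,0.04],
    [0.29,-0.15,0.04],
    [0.27,-0.18,0.04],
    [0.26,-0.2,0.04],
    [0.24,-0.23,0.04],
    [0.22,-0.25,0.04],
    [0.19,-0.27,0.04],
    [0.17,-0.28,0.04],
  ],
  twist=[
    [0,0,0.9],
    [0,0,0.9],
    [0,0,0.9],
    [0,0,0.9],
    [0,0,0.9],
    [0,0,0.9],
    [0,0,0.9],
    [0,0,0.9],
  ],
  gripper=[1,1,1,1,1,1,1,1],
)

```text
time: 12.1
tool_pos: [0.5604, 0.1822, 0.3661]
ee_rot: [-3.139, -0.004, 2.815]
wrist_force: [0.1, -0.4, -0.6]
width: 0.0937
finger_force: 0.0
```

Request:
play_rows(
  translation=[
    [0.14,-0.3,0.04],
    [0.12,-0.31,0.04],
    [0.09,-0.32,0.04],
    [0.06,-0.32,0.04],
    [0.03,-0.33,0.04],
    [0,-0.33,0.04],
    [-0.03,-0.33,0.04],
    [-0.06,-0.32,0.04],
  ],
  twist=[
    [0,0,0.9],
    [0,0,0.9],
    [0,0,0.9],
    [0,0,0.9],
    [0,0,0.9],
    [0,0,0.9],
    [0,0,0.9],
    [0,0,0.9],
  ],
  gripper=[1,1,1,1,1,1,1,1],
)

```text
time: 12.9
tool_pos: [0.4866, 0.1067, 0.3536]
ee_rot: [-3.138, -0.002, 2.095]
wrist_force: [0.4, 0.6, 0.8]
width: 0.094
finger_force: 0.0
```

Request:
play_rows(
  translation=[
    [-0.09,-0.32,0.04],
    [-0.12,-0.31,0.04],
    [-0.14,-0.3,0.04],
    [0,0,0],
    [0,0,0],
  ],
  twist=[
    [0,0,0.9],
    [0,0,0.9],
    [0,0,0.9],
    [0,0,0],
    [0,0,0],
  ],
  gripper=[1,1,1,1,1],
)

```text
time: 13.4
tool_pos: [0.4595, 0.0786, 0.3499]
ee_rot: [-3.14, -0.001, 1.83]
wrist_force: [-0.5, 0.4, -0.4]
width: 0.0941
finger_force: 0.0
```

```bash
python3 - <<'E'
from h import *
status()
im,m=shot('w6')
for n in("gauge_rod","rod_tip","rod_rack"):print(n,[(d['centre'],round(d['score'],2)) for d in robot.spot_point(n,'wrist')][:2])
hsv=cv2.cvtColor(im,cv2.COLOR_RGB2HSV)
for t in(40,60): fit_box(im,m,(hsv[...,2]<t)&(hsv[...,1]<110),.427,.145,(.09,.02,.022),.034,range(80,130,10))
E
```

```text
t 13.4 p [0.4595 0.0786 0.3499] rpy [-1.7989e+02 -5.0000e-02  1.0487e+02] w 0.0941 ff 0.0 F [-0.5  0.4 -0.4] j [ 0.05 -0.08  1.65  0.    1.58 -0.21]
gauge_rod [([0.4396, 0.0924, 0.0498], 0.75)]
rod_tip [([0.4679, -0.0098, 0.0448], 0.6)]
rod_rack [([0.4446, 0.096, -0.0018], 0.67)]
blob [294  76  24  33 665] IoU 0.251 xy [0.43488868 0.13411447] yaw 104.34323936761938
blob [ 293   58   26  111 1979] IoU 0.923 xy [0.43087713 0.14728586] yaw 102.94308581159632
```

View pics/w6.png

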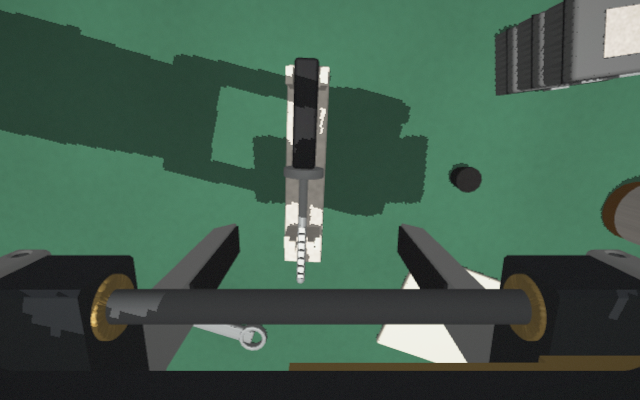

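```bash
python3 - <<'E'
from h import *
m=json.load(open('pics/w6.json'))
c=ray(m,[(306.7,59),(304,166)],.056);t=ray(m,[(303.7,180),(300,281)],.047)
print(c,t)
for a,b in((c[0],c[1]),(c[0],t[1]),(t[0],t[1])): d=b-a;print(np.degrees(np.arctan2(d[1],d[0])),np.hypot(*d[:2]))
E
```

```text
[[0.42099289 0.1902924  0.056     ]
 [0.44005231 0.10654965 0.056     ]] [[ 0.44281226  0.09303305  0.047     ]
 [ 0.46376731 -0.00404949  0.047     ]]
-77.1781864743986 0.08588428696354307
-77.58718155507297 0.19899352557374514
-77.81969810909331 0.0993183448916291
```

```bash
python3 - <<'E'
from h import *
R=down(102.7);A=grasp2tcp([.432,.141,.10],R);plan(A,R,n=5)
plan(grasp2tcp([.432,.141,.046],R),R,start=(A,R),n=3)
E
```

```text
n 5 dist 0.0982 turn 2.16 W [-0.001, -0.001, 0.075]
[[0.336, -0.055, 0.354], [0.335, -0.058, 0.354], [0.335, -0.06, 0.354], [0.334, -0.063, 0.354], [0.334, -0.065, 0.354]]
n 3 dist 0.054 turn 0.0 W [0.0, 0.0, 0.0]
[[0.0, -0.0, 0.45], [0.0, -0.0, 0.45], [0.0, -0.0, 0.45]]
```

Request:
play_rows(
  translation=[
    [0.34,-0.06,0.35],
    [0.34,-0.06,0.35],
    [0.33,-0.06,0.36],
    [0.33,-0.06,0.36],
    [0.33,-0.06,0.35],
    [0,0,0],
    [0,0,0],
  ],
  twist=[
    [0,0,0.08],
    [0,0,0.08],
    [0,0,0.07],
    [0,0,0.07],
    [0,0,0.07],
    [0,0,0],
    [0,0,0],
  ],
  gripper=[1,1,1,1,1,1,1],
)

```text
time: 14.3
tool_pos: [0.4321, 0.1407, 0.2804]
ee_rot: [-3.142, 0.0, 1.793]
wrist_force: [0.9, -0.6, 0.3]
width: 0.0941
finger_force: 0.0
```

```bash
python3 - <<'E'
from h import *
status()
im,m=shot('w7')
R=down(102.7)
plan(grasp2tcp([.432,.141,.046],R),R,n=4)
# handle columns under dark threshold, for centring
v=im.max(2).astype(int)
for r in range(60,250,20):
    x=np.where(v[r,240:400]<60)[0]+240;print(r,x.min() if len(x) else None,x.max() if len(x) else None,len(x))
E
```

```text
t 14.3 p [0.4321 0.1407 0.2804] rpy [-1.8000e+02  2.0000e-02  1.0274e+02] w 0.0941 ff 0.0 F [ 0.9 -0.6  0.3] j [ 0.19 -0.07  1.78 -0.    1.43 -0.03]
n 4 dist 0.055 turn 0.07 W [0.003, 0.001, 0.0]
[[0.004, -0.002, 0.344], [0.004, -0.002, 0.344], [0.004, -0.002, 0.344], [0.004, -0.002, 0.344]]
60 None None 0
80 None None 0
100 None None 0
120 None None 0
140 None None 0
160 302 330 29
180 302 330 29
200 302 330 29
220 302 330 29
240 302 399 30
```

View pics/w7.png

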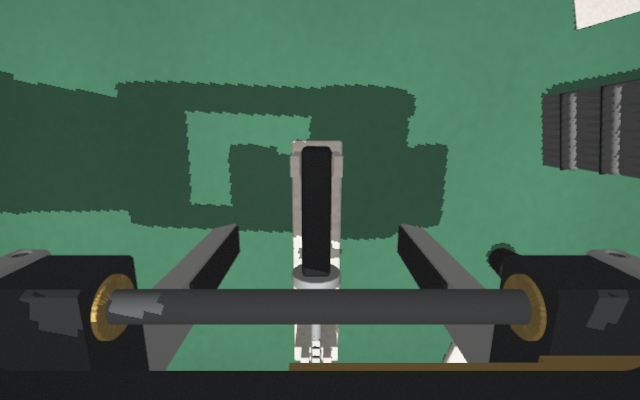

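Request:
play_rows(
  translation=[
    [0,0,0.35],
    [0,0,0.35],
    [0,0,0.35],
    [0,0,0.32],
    [0,0,0],
    [0,0,0],
    [0,0,0],
  ],
  twist=[
    [0,0,0],
    [0,0,0],
    [0,0,0],
    [0,0,0],
    [0,0,0],
    [0,0,0],
    [0,0,0],
  ],
  gripper=[1,1,1,1,1,1,-1],
)

```text
time: 15.05
tool_pos: [0.4324, 0.1405, 0.2262]
ee_rot: [3.14, -0.0, 1.792]
wrist_force: [-0.3, -0.8, 0.1]
width: 0.0892
finger_force: 0.0
```

Request:
play_rows(
  translation=[
    [0,0,0],
    [0,0,0],
    [0,0,0],
    [0,0,0],
    [0,0,0],
    [0,0,0],
    [0,0,0],
    [0,0,0],
  ],
  twist=[
    [0,0,0],
    [0,0,0],
    [0,0,0],
    [0,0,0],
    [0,0,0],
    [0,0,0],
    [0,0,0],
    [0,0,0],
  ],
  gripper=[-1,-1,-1,-1,-1,-1,-1,-1],
)

```text
time: 15.85
tool_pos: [0.4319, 0.1405, 0.2255]
ee_rot: [-3.142, -0.0, 1.792]
wrist_force: [0.2, 0.1, -1.1]
width: 0.0256
finger_force: 0.0
```

```bash
python3 - <<'E'
from h import *
status()
m=json.load(open('pics/w7.json'))
c=ray(m,[(316,147.5)],.056)[0];p0=np.array([.4321,.1407,.2804]);Q=down(102.74);print('handle end in tool',Q.inv().apply(c-p0))
E
```

```text
t 15.85 p [0.4319 0.1405 0.2255] rpy [-180.     -0.    102.66] w 0.0256 ff 0.0 F [ 0.2  0.1 -1.1] j [ 0.19 -0.02  1.84  0.    1.31 -0.03]
handle end in tool [ 0.05248576 -0.00039122  0.2244    ]
```

Request:
play_rows(
  translation=[
    [0,0,0],
    [0,0,0],
    [0,0,-0.2],
    [0,0,-0.4],
    [0,0,-0.9],
    [0,0,-0.9],
    [0,0,-0.9],
    [0,0,-0.9],
  ],
  twist=[
    [0,0,0],
    [0,0,0],
    [0,0,0],
    [0,0,0],
    [0,0,0],
    [0,0,0],
    [0,0,0],
    [0,0,0],
  ],
  gripper=[-1,-1,-1,-1,-1,-1,-1,-1],
)

```text
time: 16.65
tool_pos: [0.4315, 0.1405, 0.3954]
ee_rot: [3.141, -0.0, 1.792]
wrist_force: [0.6, 0.1, -0.9]
width: 0.0197
finger_force: 30.0
```

```bash
python3 - <<'E'
from h import *
status()
plan([.38,-.28,.41],down(10),n=17)
E
```

```text
t 16.65 p [0.4315 0.1405 0.3954] rpy [ 1.7997e+02 -1.0000e-02  1.0266e+02] w 0.0197 ff 30.0 F [ 0.6  0.1 -0.9] j [ 0.19 -0.13  1.6   0.    1.67 -0.03]
n 17 dist 0.4239 turn 92.66 W [0.0, -0.0, 0.951]
[[-0.587, -0.21, -0.022], [-0.604, -0.153, -0.022], [-0.616, -0.095, -0.022], [-0.622, -0.036, -0.022], [-0.623, 0.023, -0.022], [-0.617, 0.082, -0.022], [-0.607, 0.141, -0.022], [-0.591, 0.198, -0.022]]
[[-0.569, 0.253, -0.022], [-0.543, 0.306, -0.022], [-0.511, 0.356, -0.022], [-0.475, 0.403, -0.022], [-0.435, 0.446, -0.022], [-0.39, 0.486, -0.022], [-0.342, 0.52, -0.022], [-0.291, 0.551, -0.022]]
[[-0.238, 0.576, -0.022]]
```

Request:
play_rows(
  translation=[
    [-0.59,-0.21,-0.02],
    [-0.6,-0.15,-0.02],
    [-0.62,-0.1,-0.02],
    [-0.62,-0.04,-0.02],
    [-0.62,0.02,-0.02],
    [-0.62,0.08,-0.02],
    [-0.61,0.14,-0.02],
    [-0.59,0.2,-0.02],
  ],
  twist=[
    [0,0,0.95],
    [0,0,0.95],
    [0,0,0.95],
    [0,0,0.95],
    [0,0,0.95],
    [0,0,0.95],
    [0,0,0.95],
    [0,0,0.95],
  ],
  gripper=[-1,-1,-1,-1,-1,-1,-1,-1],
)

```text
time: 17.45
tool_pos: [0.4068, -0.0584, 0.4004]
ee_rot: [3.141, -0.0, 1.028]
wrist_force: [0.9, -0.9, -0.7]
width: 0.0199
finger_force: 30.0
```

Request:
play_rows(
  translation=[
    [-0.57,0.25,-0.02],
    [-0.54,0.31,-0.02],
    [-0.51,0.36,-0.02],
    [-0.48,0.4,-0.02],
    [-0.43,0.45,-0.02],
    [-0.39,0.49,-0.02],
    [-0.34,0.52,-0.02],
    [-0.29,0.55,-0.02],
  ],
  twist=[
    [0,0,0.95],
    [0,0,0.95],
    [0,0,0.95],
    [0,0,0.95],
    [0,0,0.95],
    [0,0,0.95],
    [0,0,0.95],
    [0,0,0.95],
  ],
  gripper=[-1,-1,-1,-1,-1,-1,-1,-1],
)

```text
time: 18.25
tool_pos: [0.3834, -0.2564, 0.4067]
ee_rot: [3.141, -0.0, 0.268]
wrist_force: [0.8, 0.2, -0.7]
width: 0.0196
finger_force: 30.0
```

Request:
play_rows(
  translation=[
    [-0.24,0.58,-0.02],
    [0,0,0],
    [0,0,0],
  ],
  twist=[
    [0,0,0.95],
    [0,0,0],
    [0,0,0],
  ],
  gripper=[-1,-1,-1],
)

```text
time: 18.55
tool_pos: [0.3806, -0.2805, 0.4071]
ee_rot: [-3.141, -0.0, 0.177]
wrist_force: [-0.6, 0.4, -1.8]
width: 0.0195
finger_force: 30.0
```

```bash
python3 - <<'E'
from h import *
status()
im,m=shot('w8')
for n in("tube_mouth","gauge_tube","pump","rod_tip"):print(n,[(d['centre'],round(d['score'],2)) for d in robot.spot_point(n,'wrist')][:2])
for c in('scene','side'):
    robot.snapshot(c)
    for n in("tube_mouth","gauge_tube","rod_tip","gauge_rod"):print(c,n,[(d['centre'],round(d['score'],2)) for d in robot.spot_point(n,c)][:2])
E
```

```text
t 18.55 p [ 0.3806 -0.2805  0.4071] rpy [-1.7994e+02 -1.0000e-02  1.0140e+01] w 0.0195 ff 30.0 F [-0.6  0.4 -1.8] j [-0.76 -0.09  1.54  0.    1.69  0.64]
tube_mouth [([0.4628, -0.2395, 0.1079], 0.73)]
gauge_tube [([0.4845, -0.3442, 0.0488], 0.71)]
pump [([0.4807, -0.3463, -0.0052], 0.56)]
rod_tip []
scene tube_mouth [([0.4637, -0.2397, 0.1076], 0.73), ([0.3746, -0.1041, -0.0038], 0.39)]
scene gauge_tube [([0.4839, -0.3421, 0.0466], 0.84), ([0.6377, 0.2562, 0.0048], 0.58)]
scene rod_tip []
scene gauge_rod [([0.3354, -0.2903, 0.2272], 0.45)]
side tube_mouth [([0.4585, -0.2471, 0.11], 0.66)]
side gauge_tube [([0.48, -0.3473, 0.046], 0.49)]
side rod_tip [([0.2353, -0.3105, 0.2248], 0.78)]
side gauge_rod [([0.3368, -0.2902, 0.2243], 0.79)]
```

View pics/w8.png

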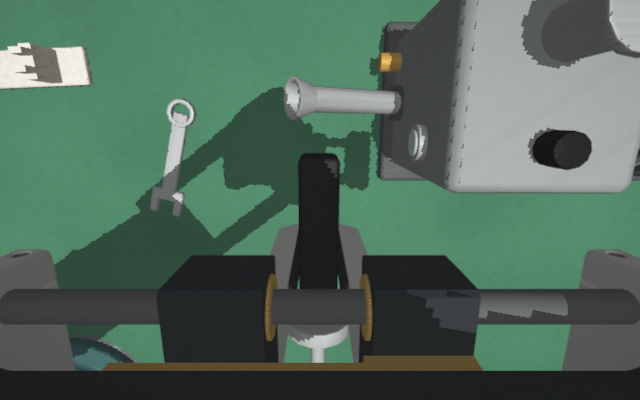

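```bash
python3 - <<'E'
from h import *
im=cv2.imread('pics/w8.png')[:,:,::-1].astype(int);m=json.load(open('pics/w8.json'))
hsv=cv2.cvtColor(im.astype(np.uint8),cv2.COLOR_RGB2HSV)
mk=(hsv[...,1]<60)&(hsv[...,2]>60)
for c in list(range(282,326,3))+list(range(330,404,8)):
    r=np.where(mk[65:135,c])[0]+65; print(c,(r.min(),r.max(),len(r)) if len(r) else None,end=' ; ')
R=cv2.Rodrigues(np.float64(m['rvec']))[0];print('cam',-R.T@np.array(m['tvec']))
def proj(P):return cv2.projectPoints(np.float64(P).reshape(-1,3),np.float64(m['rvec']),np.float64(m['tvec']),np.float64(m['camera_matrix']),None)[0].reshape(-1,2)
def rim(x,y,az):
    a=np.radians(az);d=np.array([np.cos(a)*np.cos(np.pi/6),np.sin(a)*np.cos(np.pi/6),.5]);u=np.array([-np.sin(a),np.cos(a),0]);w=np.cross(d,u)
    t=np.linspace(0,2*np.pi,73);M=np.array([x,y,.11]);q=proj(M+.018*(np.cos(t)[:,None]*u+np.sin(t)[:,None]*w))
    return q.min(0),q.max(0),proj([M,M-.03*d,M-.06*d,M-.09*d,M-.12*d]).round(1).tolist()
for a in((.4628,-.2410,100.3),(.4628,-.2430,100.3),(.465,-.2410,102)):print('\n',a,rim(*a))
E
```

```text
282 None ; 285 (np.int64(84), np.int64(112), 29) ; 288 (np.int64(79), np.int64(117), 39) ; 291 (np.int64(76), np.int64(119), 44) ; 294 (np.int64(76), np.int64(119), 44) ; 297 (np.int64(77), np.int64(118), 42) ; 300 (np.int64(79), np.int64(117), 39) ; 303 (np.int64(80), np.int64(116), 37) ; 306 (np.int64(82), np.int64(115), 34) ; 309 (np.int64(83), np.int64(113), 31) ; 312 (np.int64(85), np.int64(112), 28) ; 315 (np.int64(86), np.int64(111), 26) ; 318 (np.int64(86), np.int64(112), 27) ; 321 (np.int64(86), np.int64(112), 27) ; 324 (np.int64(87), np.int64(112), 26) ; 330 (np.int64(87), np.int64(112), 26) ; 338 (np.int64(88), np.int64(112), 25) ; 346 (np.int64(88), np.int64(112), 25) ; 354 (np.int64(89), np.int64(112), 24) ; 362 (np.int64(89), np.int64(113), 25) ; 370 (np.int64(90), np.int64(113), 24) ; 378 (np.int64(90), np.int64(113), 24) ; 386 (np.int64(90), np.int64(134), 32) ; 394 (np.int64(72), np.int64(134), 43) ; 402 (np.int64(65), np.int64(134), 40) ; cam [ 0.44621605 -0.2676783   0.3880188 ]

 (0.4628, -0.241, 100.3) (array([281.71857827,  75.1395311 ]), array([300.24883932, 120.60533006]), [[290.5, 98.3], [321.6, 99.6], [349.6, 100.7], [375.0, 101.7], [398.1, 102.6]])

 (0.4628, -0.243, 100.3) (array([283.9724022 ,  75.59753569]), array([302.76628554, 121.03412188]), [[292.8, 98.7], [323.8, 100.0], [351.7, 101.1], [377.0, 102.1], [400.0, 103.0]])

 (0.465, -0.241, 102) (array([282.04653255,  72.26299264]), array([300.74853883, 117.94616941]), [[290.9, 95.6], [322.0, 96.0], [350.1, 96.5], [375.5, 96.9], [398.7, 97.2]])
```

```bash
cat >> h.py <<'E'
MOUTH=np.array([.4632,-.2426,.110]);AZ=np.radians(100.3)
D=np.array([np.cos(AZ)*np.cos(np.pi/6),np.sin(AZ)*np.cos(np.pi/6),.5])
rz=np.array([0,0,1])-.5*D;rz/=np.linalg.norm(rz)
RT=Ro.from_matrix(np.c_[D,np.cross(-rz,D),-rz])
OFF=np.array([-.0455,-.0002,.1805])   # rod origin in tool
def tcp_for(O,R): return np.array(O)-R.apply(OFF)
E
python3 - <<'E'
from h import *
O=MOUTH+.15*D; R1=down(100.3); A=tcp_for(O+[0,0.01,.07],R1); print('A',A,'pre',tcp_for(O,RT),'end',tcp_for(MOUTH,RT),RT.as_euler('xyz',degrees=True))
plan(A,R1)
plan(tcp_for(O,RT),RT,start=(A,R1))
E
```

```text
A [ 0.43203419 -0.05998705  0.4355    ] pre [ 0.44926104 -0.16478029  0.36406759] end [ 0.47248813 -0.2925907   0.28906759] [180.  -30.  100.3]
n 17 dist 0.2281 turn 90.17 W [-0.0, -0.0, -0.926]
[[0.131, -0.306, -0.042], [0.159, -0.292, -0.042], [0.185, -0.276, -0.042], [0.21, -0.258, -0.042], [0.233, -0.238, -0.042], [0.254, -0.215, -0.042], [0.273, -0.191, -0.042], [0.289, -0.165, -0.042]]
[[0.303, -0.137, -0.042], [0.315, -0.109, -0.042], [0.323, -0.079, -0.042], [0.329, -0.049, -0.042], [0.332, -0.018, -0.042], [0.333, 0.013, -0.042], [0.33, 0.043, -0.042], [0.325, 0.074, -0.042]]
[[0.316, 0.103, -0.042]]
n 6 dist 0.128 turn 30.0 W [0.0, 0.873, 0.0]
[[-0.442, -0.007, 0.298], [-0.467, -0.007, 0.258], [-0.487, -0.007, 0.216], [-0.504, -0.007, 0.173], [-0.518, -0.007, 0.128], [-0.527, -0.007, 0.083]]
```

Request:
play_rows(
  translation=[
    [0.13,-0.31,-0.04],
    [0.16,-0.29,-0.04],
    [0.19,-0.28,-0.04],
    [0.21,-0.26,-0.04],
    [0.23,-0.24,-0.04],
    [0.25,-0.22,-0.04],
    [0.27,-0.19,-0.04],
    [0.29,-0.17,-0.04],
  ],
  twist=[
    [0,0,-0.93],
    [0,0,-0.93],
    [0,0,-0.93],
    [0,0,-0.93],
    [0,0,-0.93],
    [0,0,-0.93],
    [0,0,-0.93],
    [0,0,-0.93],
  ],
  gripper=[-1,-1,-1,-1,-1,-1,-1,-1],
)

```text
time: 20.1
tool_pos: [0.4043, -0.1757, 0.42]
ee_rot: [3.142, -0.0, 0.924]
wrist_force: [1.5, 0.3, -0.6]
width: 0.0198
finger_force: 30.0
```

Request:
play_rows(
  translation=[
    [0.3,-0.14,-0.04],
    [0.32,-0.11,-0.04],
    [0.32,-0.08,-0.04],
    [0.33,-0.05,-0.04],
    [0.33,-0.02,-0.04],
    [0.33,0.01,-0.04],
    [0.33,0.04,-0.04],
    [0.33,0.07,-0.04],
  ],
  twist=[
    [0,0,-0.93],
    [0,0,-0.93],
    [0,0,-0.93],
    [0,0,-0.93],
    [0,0,-0.92],
    [0,0,-0.92],
    [0,0,-0.92],
    [0,0,-0.92],
  ],
  gripper=[-1,-1,-1,-1,-1,-1,-1,-1],
)

```text
time: 20.9
tool_pos: [0.4273, -0.0717, 0.4327]
ee_rot: [3.142, -0.0, 1.664]
wrist_force: [-0.2, 0.1, -0.4]
width: 0.0197
finger_force: 30.0
```

Request:
play_rows(
  translation=[
    [0.32,0.1,-0.04],
    [-0.44,0,0.3],
    [-0.47,-0.01,0.26],
    [-0.49,-0.01,0.22],
    [-0.5,-0.01,0.17],
    [-0.52,-0.01,0.13],
    [-0.53,-0.01,0.08],
    [0,0,0],
  ],
  twist=[
    [0,0,-0.92],
    [0,0.87,0],
    [0,0.87,0],
    [0,0.87,0],
    [0,0.87,0],
    [0,0.88,0],
    [0,0.88,0],
    [0,0,0],
  ],
  gripper=[-1,-1,-1,-1,-1,-1,-1,-1],
)

```text
time: 21.7
tool_pos: [0.4473, -0.1661, 0.3598]
ee_rot: [-3.136, -0.527, 1.746]
wrist_force: [-0.1, -1.2, -1.0]
width: 0.0199
finger_force: 30.0
```

Request:
play_rows(
  translation=[
    [0,0,0],
    [0,0,0],
  ],
  twist=[
    [0,0,0],
    [0,0,0],
  ],
  gripper=[-1,-1],
)

```text
time: 21.9
tool_pos: [0.4474, -0.1634, 0.3637]
ee_rot: [3.14, -0.522, 1.755]
wrist_force: [-0.5, -0.0, -1.5]
width: 0.0198
finger_force: 30.0
```

```bash
python3 - <<'E'
from h import *
status()
p,R=pose();O=p+R.apply(OFF);T=O-R.apply([.105,0,0]);print('O',O,'tip',T,'want O',MOUTH+.15*D,'tip',MOUTH+.045*D)
for c in('scene','side'):
    im,_=shot(c+'8',c)
    for n in("tube_mouth","gauge_tube","rod_tip","gauge_rod"):print(c,n,[(d['centre'],round(d['score'],2)) for d in robot.spot_point(n,c)][:2])
plan(tcp_for(MOUTH+.15*D,RT),RT,n=2)
E
```

```text
t 21.9 p [ 0.4474 -0.1634  0.3637] rpy [179.9  -29.9  100.53] w 0.0198 ff 30.0 F [-0.5 -0.  -1.5] j [-0.59  0.04  1.54  0.39  1.91 -0.7 ]
O [ 0.43823286 -0.11367617  0.18455577] tip [ 0.45486724 -0.20316902  0.13221718] want O [ 0.43997291 -0.11478958  0.185     ] tip [ 0.45623187 -0.20425688  0.1325    ]
scene tube_mouth [([0.4615, -0.2412, 0.1085], 0.73), ([0.6348, 0.2609, 0.0328], 0.6)]
scene gauge_tube [([0.4822, -0.343, 0.0492], 0.8)]
scene rod_tip [([0.4531, -0.2035, 0.1312], 0.75)]
scene gauge_rod [([0.438, -0.1141, 0.1869], 0.67)]
side tube_mouth [([0.4642, -0.2447, 0.1098], 0.4)]
side gauge_tube [([0.4793, -0.3439, 0.0486], 0.42)]
side rod_tip []
side gauge_rod [([0.4381, -0.1176, 0.1797], 0.4)]
n 2 dist 0.0025 turn 0.14 W [-0.005, -0.001, 0.011]
[[-0.005, 0.022, -0.022], [-0.005, 0.022, -0.022]]
```

Request:
play_rows(
  translation=[
    [0,0.02,-0.02],
    [0,0.02,-0.02],
    [-0.25,0,0],
    [-0.25,0,0],
    [-0.25,0,0],
    [-0.25,0,0],
    [-0.25,0,0],
    [0,0,0],
  ],
  twist=[
    [0,0,0.01],
    [0,0,0.01],
    [0,0,0],
    [0,0,0],
    [0,0,0],
    [0,0,0],
    [0,0,0],
    [0,0,0],
  ],
  gripper=[-1,-1,-1,-1,-1,-1,-1,-1],
)

```text
time: 23.2
tool_pos: [0.4568, -0.2083, 0.3377]
ee_rot: [-3.139, -0.525, 1.748]
wrist_force: [0.2, -0.8, -1.5]
width: 0.0195
finger_force: 30.0
```

```bash
cat > chk.py <<'E'
from h import *
status()
p,R=pose();O=p+R.apply(OFF);e=O-MOUTH;s=e@D;T=O-R.apply([.105,0,0]);et=T-MOUTH
print('s',s,'O lateral (tool frame)',RT.inv().apply(e-s*D).round(4),'tip lateral',RT.inv().apply(et-(et@D)*D).round(4),'tau',np.round(robot.get_obs()['wrist_torque'],2),'F tool',R.inv().apply(robot.get_obs()['wrist_force']).round(1))
E
python3 chk.py
```

```text
t 23.2 p [ 0.4568 -0.2083  0.3377] rpy [-179.82  -30.1   100.15] w 0.0195 ff 30.0 F [ 0.2 -0.8 -1.5] j [-0.64  0.12  1.51  0.37  1.89 -0.77]
s 0.09884731934977636 O lateral (tool frame) [-0.     -0.0008  0.0008] tip lateral [ 0.    -0.001  0.001] tau [-0.31 -0.01 -0.02] F tool [-1.5  0.1  0.9]
```

Request:
play_rows(
  translation=[
    [-0.2,0.02,-0.02],
    [-0.2,0,0],
    [-0.2,0,0],
    [-0.2,0,0],
    [-0.2,0,0],
    [0,0,0],
  ],
  twist=[
    [0,0,0],
    [0,0,0],
    [0,0,0],
    [0,0,0],
    [0,0,0],
    [0,0,0],
  ],
  gripper=[-1,-1,-1,-1,-1,-1],
)

```text
time: 23.8
tool_pos: [0.4638, -0.2423, 0.3187]
ee_rot: [-3.139, -0.525, 1.749]
wrist_force: [0.1, -0.9, -1.5]
width: 0.0199
finger_force: 30.0
```

```bash
python3 chk.py
```

```text
t 23.8 p [ 0.4638 -0.2423  0.3187] rpy [-179.87  -30.07  100.21] w 0.0199 ff 30.0 F [ 0.1 -0.9 -1.5] j [-0.68  0.18  1.48  0.35  1.88 -0.82]
s 0.05928721615492451 O lateral (tool frame) [-0.      0.0001 -0.0001] tip lateral [ 0. -0.  0.] tau [-0.31 -0.    0.02] F tool [-1.5 -0.1  0.8]
```

Request:
play_rows(
  translation=[
    [-0.2,0,0],
    [-0.2,0,0],
    [-0.2,0,0],
    [-0.2,0,0],
    [-0.2,0,0],
    [-0.1,0,0],
    [0,0,0],
  ],
  twist=[
    [0,0,0],
    [0,0,0],
    [0,0,0],
    [0,0,0],
    [0,0,0],
    [0,0,0],
    [0,0,0],
  ],
  gripper=[-1,-1,-1,-1,-1,-1,-1],
)

```text
time: 24.5
tool_pos: [0.4706, -0.2794, 0.2971]
ee_rot: [-3.14, -0.525, 1.75]
wrist_force: [-0.6, -0.1, -0.8]
width: 0.0195
finger_force: 30.0
```

```bash
python3 chk.py
```

```text
t 24.5 p [ 0.4706 -0.2794  0.2971] rpy [-179.9   -30.07  100.25] w 0.0195 ff 30.0 F [-0.6 -0.1 -0.8] j [-0.73  0.25  1.43  0.33  1.86 -0.88]
s 0.015720817479538105 O lateral (tool frame) [-0.      0.0003 -0.0003] tip lateral [ 0.      0.0002 -0.0001] tau [-0.34 -0.02 -0.04] F tool [-0.4 -0.6  0.7]
```

Nearly home; creep in until the force along the rod rises.

Request:
play_rows(
  translation=[
    [-0.08,0,0],
    [-0.08,0,0],
    [-0.06,0,0],
    [-0.05,0,0],
    [-0.04,0,0],
    [0,0,0],
  ],
  twist=[
    [0,0,0],
    [0,0,0],
    [0,0,0],
    [0,0,0],
    [0,0,0],
    [0,0,0],
  ],
  gripper=[-1,-1,-1,-1,-1,-1],
)

```text
time: 25.1
tool_pos: [0.4726, -0.2896, 0.2913]
ee_rot: [-3.14, -0.524, 1.75]
wrist_force: [-0.0, -0.6, -1.4]
width: 0.0202
finger_force: 30.0
```

```bash
python3 chk.py
```

```text
t 25.1 p [ 0.4726 -0.2896  0.2913] rpy [-179.93  -30.04  100.29] w 0.0202 ff 30.0 F [-0.  -0.6 -1.4] j [-0.74  0.27  1.42  0.32  1.86 -0.89]
s 0.0037419502897169535 O lateral (tool frame) [-0.      0.0004 -0.0005] tip lateral [ 0.      0.0004 -0.0004] tau [-0.36 -0.   -0.02] F tool [-1.2 -0.1  0.9]
```

Request:
play_rows(
  translation=[
    [-0.03,0,0],
    [-0.03,0,0],
    [-0.03,0,0],
    [0,0,0],
  ],
  twist=[
    [0,0,0],
    [0,0,0],
    [0,0,0],
    [0,0,0],
  ],
  gripper=[-1,-1,-1,-1],
)

```text
time: 25.5
tool_pos: [0.4731, -0.2923, 0.2899]
ee_rot: [-3.141, -0.525, 1.751]
wrist_force: [-0.1, 2.9, 0.2]
width: 0.0198
finger_force: 30.0
```

```bash
python3 chk.py
```

```text
t 25.5 p [ 0.4731 -0.2923  0.2899] rpy [-179.94  -30.11  100.33] w 0.0198 ff 30.0 F [-0.1  2.9  0.2] j [-0.74  0.28  1.42  0.32  1.86 -0.89]
s 0.0008560374799272449 O lateral (tool frame) [-0.      0.0004 -0.0005] tip lateral [ 0.      0.0005 -0.0003] tau [0.09 0.09 0.01] F tool [2.6 0.5 1.2]
```

Request:
play_rows(
  translation=[
    [-0.02,0,0],
    [-0.02,0,0],
    [0,0,0],
  ],
  twist=[
    [0,0,0],
    [0,0,0],
    [0,0,0],
  ],
  gripper=[-1,-1,-1],
)

```text
time: 25.8
tool_pos: [0.4732, -0.2928, 0.2896]
ee_rot: [-3.141, -0.528, 1.752]
wrist_force: [-2.3, 6.2, 4.9]
width: 0.0196
finger_force: 30.0
```

```bash
python3 chk.py
```

```text
t 25.8 p [ 0.4732 -0.2928  0.2896] rpy [-179.95  -30.28  100.4 ] w 0.0196 ff 30.0 F [-2.3  6.2  4.9] j [-0.74  0.28  1.42  0.32  1.86 -0.89]
s 0.000817600308794066 O lateral (tool frame) [-0.      0.0004 -0.0004] tip lateral [0.     0.0006 0.0001] tau [0.92 0.31 0.07] F tool [ 8.1 -1.2 -1. ]
```

Request:
play_rows(
  translation=[
    [0.05,0,0],
    [0.2,0,0],
    [0.3,0,0],
    [0.3,0,0],
    [0.3,0,0],
    [0.3,0,0],
    [0.3,0,0],
    [0.3,0,0],
  ],
  twist=[
    [0,0,0],
    [0,0,0],
    [0,0,0],
    [0,0,0],
    [0,0,0],
    [0,0,0],
    [0,0,0],
    [0,0,0],
  ],
  gripper=[-1,-1,-1,-1,-1,-1,-1,-1],
)

```text
time: 26.6
tool_pos: [0.4605, -0.2231, 0.3306]
ee_rot: [-3.141, -0.524, 1.751]
wrist_force: [0.1, -1.1, -1.0]
width: 0.02
finger_force: 30.0
```

Request:
play_rows(
  translation=[
    [0.3,0,0],
    [0.3,0,0],
    [0.3,0,0],
    [0.3,0,0],
    [0.3,0,0],
    [0.3,0,0],
    [0,0,0],
    [0,0,0],
  ],
  twist=[
    [0,0,0],
    [0,0,0],
    [0,0,0],
    [0,0,0],
    [0,0,0],
    [0,0,0],
    [0,0,0],
    [0,0,0],
  ],
  gripper=[-1,-1,-1,-1,-1,-1,-1,-1],
)

```text
time: 27.4
tool_pos: [0.4495, -0.1626, 0.3661]
ee_rot: [-3.141, -0.523, 1.751]
wrist_force: [-0.8, 0.2, -0.3]
width: 0.0202
finger_force: 30.0
```

```bash
python3 chk.py; python3 - <<'E'
from h import *
for c in('scene','side'):
    shot(c+'9',c)
    for n in("tube_mouth","rod_tip","gauge_rod","reading_plate"):print(c,n,[(d['centre'],round(d['score'],2)) for d in robot.spot_point(n,c)][:2])
p,R=pose();print('predO',p+R.apply(OFF),'tip',p+R.apply(OFF-[.105,0,0]))
# level, raise
yaw=100.3
R1=down(yaw);A=tcp_for(p+R.apply(OFF)+[-.02,.06,.06],R1);plan(A,R1)
F=np.array([.6360,-.0250,.108]);B=tcp_for(F-.105*np.array([np.cos(np.radians(yaw-180)),np.sin(np.radians(yaw-180)),0]),R1)
print('A',A,'B',B);plan([B[0],B[1],A[2]],R1,start=(A,R1))
E
```

```text
t 27.4 p [ 0.4495 -0.1626  0.3661] rpy [-179.95  -29.98  100.32] w 0.0202 ff 30.0 F [-0.8  0.2 -0.3] j [-0.58  0.04  1.54  0.39  1.92 -0.69]
s 0.15278891222670757 O lateral (tool frame) [-0.      0.0005 -0.0007] tip lateral [-0.      0.0005 -0.0007] tau [-0.33  0.03 -0.01] F tool [ 0.2 -0.7  0.4]
scene tube_mouth [([0.4635, -0.2424, 0.1079], 0.62)]
scene rod_tip [([0.4528, -0.2049, 0.1356], 0.65)]
scene gauge_rod [([0.4429, -0.1146, 0.1874], 0.68)]
scene reading_plate [([0.6374, -0.0251, -0.0002], 0.87)]
side tube_mouth [([0.4604, -0.2443, 0.1109], 0.39)]
side rod_tip [([0.598, 0.1258, -0.0004], 0.15)]
side gauge_rod [([0.4388, -0.117, 0.1852], 0.57)]
side reading_plate [([0.6375, -0.0262, -0.0008], 0.68), ([0.5962, 0.1268, -0.001], 0.2)]
predO [ 0.44001667 -0.11283032  0.18671749] tip [ 0.45623186 -0.20226689  0.13415165]
n 6 dist 0.1708 turn 30.04 W [-0.002, -0.874, -0.0]
[[0.702, -0.038, 0.11], [0.709, -0.038, 0.048], [0.71, -0.038, -0.014], [0.707, -0.038, -0.076], [0.697, -0.038, -0.137], [0.683, -0.038, -0.197]]
A [ 0.41207794 -0.00802779  0.42721749] B [0.60928704 0.12311046 0.2885    ]
n 7 dist 0.2368 turn 0.0 W [0.0, 0.0, 0.0]
[[0.335, 0.777, 0.0], [0.335, 0.777, 0.0], [0.335, 0.777, 0.0], [0.335, 0.777, 0.0], [0.335, 0.777, 0.0], [0.335, 0.777, 0.0], [0.335, 0.777, 0.0]]
```

Request:
play_rows(
  translation=[
    [0.7,-0.04,0.11],
    [0.71,-0.04,0.05],
    [0.71,-0.04,-0.01],
    [0.71,-0.04,-0.08],
    [0.7,-0.04,-0.14],
    [0.68,-0.04,-0.2],
    [0,0,0],
  ],
  twist=[
    [0,-0.87,0],
    [0,-0.87,0],
    [0,-0.87,0],
    [0,-0.87,0],
    [0,-0.88,0],
    [0,-0.88,0],
    [0,0,0],
  ],
  gripper=[-1,-1,-1,-1,-1,-1,-1],
)

```text
time: 28.6
tool_pos: [0.4108, -0.0052, 0.43]
ee_rot: [3.138, 0.001, 1.757]
wrist_force: [-0.1, -0.8, -2.1]
width: 0.0198
finger_force: 30.0
```

Request:
play_rows(
  translation=[
    [0.34,0.78,0],
    [0.34,0.78,0],
    [0.34,0.78,0],
    [0.33,0.78,0],
    [0.33,0.78,0],
    [0.33,0.77,0],
    [0.33,0.77,0],
    [0,0,0],
  ],
  twist=[
    [0,0,0],
    [0,0,0],
    [0,0,0],
    [0,0,0],
    [0,0,0],
    [0,0,0],
    [0,0,0],
    [0,0,0],
  ],
  gripper=[-1,-1,-1,-1,-1,-1,-1,-1],
)

```text
time: 29.4
tool_pos: [0.612, 0.1236, 0.4236]
ee_rot: [-3.136, -0.002, 1.752]
wrist_force: [0.4, -1.0, -1.1]
width: 0.0197
finger_force: 30.0
```

```bash
python3 - <<'E'
from h import *
status();yaw=100.3;R1=down(yaw)
F=np.array([.6367,-.0250,.108]);B=tcp_for(F-.105*np.array([np.cos(np.radians(yaw-180)),np.sin(np.radians(yaw-180)),0]),R1)
plan(B,R1)
E
```

```text
t 29.4 p [0.612  0.1236 0.4236] rpy [-1.7968e+02 -1.3000e-01  1.0038e+02] w 0.0197 ff 30.0 F [ 0.4 -1.  -1.1] j [ 0.11  0.25  1.14  0.    1.75 -0.07]
n 4 dist 0.1351 turn 0.35 W [-0.014, -0.006, 0.004]
[[-0.003, -0.008, 0.844], [-0.002, -0.009, 0.844], [-0.002, -0.011, 0.844], [-0.001, -0.012, 0.844]]
```

Request:
play_rows(
  translation=[
    [0,-0.01,0.7],
    [0,-0.01,0.8],
    [0,-0.01,0.8],
    [0,-0.01,0.7],
    [0,0,0.38],
    [0,0,0],
    [0,0,0],
    [0,0,0],
  ],
  twist=[
    [-0.01,-0.01,0],
    [-0.01,-0.01,0],
    [-0.01,-0.01,0],
    [-0.01,0,0],
    [0,0,0],
    [0,0,0],
    [0,0,0],
    [0,0,0],
  ],
  gripper=[-1,-1,-1,-1,-1,-1,-1,-1],
)

```text
time: 30.2
tool_pos: [0.6081, 0.1224, 0.2947]
ee_rot: [3.135, 0.003, 1.751]
wrist_force: [0.5, 0.5, -0.4]
width: 0.0201
finger_force: 30.0
```

```bash
python3 - <<'E'
from h import *
status()
p,R=pose();print('predO',p+R.apply(OFF),'tip',p+R.apply(OFF-[.105,0,0]))
for c in('scene','side','wrist'):
    shot(c+'10',c)
    for n in("rod_tip","gauge_rod","reading_plate","case_a","stopper"):print(c,n,[(d['centre'],round(d['score'],2)) for d in robot.spot_point(n,c)][:4])
E
```

```text
t 30.2 p [0.6081 0.1224 0.2947] rpy [179.6    0.18 100.31] w 0.0201 ff 30.0 F [ 0.5  0.5 -0.4] j [ 0.11  0.28  1.36 -0.    1.49 -0.07]
predO [0.6173931 0.0773239 0.1143772] tip [ 0.63618214 -0.02598083  0.11470063]
scene rod_tip [([0.6349, -0.026, 0.1175], 0.81), ([0.6368, -0.0267, 0.0031], 0.55)]
scene gauge_rod [([0.6172, 0.0759, 0.1159], 0.6)]
scene reading_plate [([0.6364, -0.0261, 0.0034], 0.77)]
scene case_a [([0.6298, 0.257, 0.0639], 0.98), ([0.634, 0.2571, 0.0309], 0.97), ([0.6344, 0.2559, 0.0042], 0.7), ([0.6345, -0.0278, 0.1141], 0.24)]
scene stopper [([0.5944, 0.128, -0.0007], 0.63), ([0.6357, 0.2599, 0.0344], 0.63)]
side rod_tip []
side gauge_rod [([0.6158, 0.0768, 0.1116], 0.84)]
side reading_plate [([0.6366, -0.0264, -0.0002], 0.98), ([0.6355, 0.2594, 0.0609], 0.36)]
side case_a [([0.6333, 0.2575, 0.0638], 0.88), ([0.6294, 0.2601, 0.033], 0.72), ([0.6317, 0.2539, 0.0001], 0.58)]
side stopper [([0.598, 0.1241, 0.0001], 0.39), ([0.7843, 0.1466, 0.0005], 0.28)]
wrist rod_tip [([0.6342, -0.023, -0.0012], 0.46)]
wrist gauge_rod [([0.6151, 0.0753, 0.1145], 0.95)]
wrist reading_plate [([0.6335, -0.0249, 0.0024], 0.76)]
wrist case_a [([0.6352, 0.2615, 0.0668], 0.86)]
wrist stopper [([0.5964, 0.1317, 0.0001], 0.68)]
```

Request:
play_rows(
  translation=[
    [0,0,0.08],
    [0,0,0.07],
    [0,0,0],
    [0,0,0],
    [0,0,0],
    [0,0,0],
  ],
  twist=[
    [0.03,0.02,0],
    [0.03,0.01,0],
    [0,0,0],
    [0,0,0],
    [0,0,0],
    [0,0,0],
  ],
  gripper=[-1,-1,-1,-1,-1,-1],
)

```text
time: 31.7
tool_pos: [0.6075, 0.1227, 0.2865]
ee_rot: [-3.139, -0.0, 1.751]
wrist_force: [-1.6, -1.4, -1.7]
width: 0.0198
finger_force: 30.0
```

```bash
python3 - <<'E'
from h import *
status()
p,R=pose();t=p+R.apply(OFF-[.105,0,0]);print('tip',t)
if abs(t[2]-.108)<.005: print(robot.close_job())
E
```

```text
t 31.7 p [0.6075 0.1227 0.2865] rpy [-179.85   -0.    100.33] w 0.0198 ff 30.0 F [-1.6 -1.4 -1.7] j [ 0.11  0.29  1.37 -0.    1.48 -0.07]
tip [ 0.63386236 -0.02547707  0.10597428]
the job is handed in; nothing more can be done
None
```

The job is handed in at 31.7 s: the third case sits on the column, the rod was seated in the guide tube (about 9 N on the collar) and drawn out, and it is now held level, its tip about 98 mm above the plate and within about 3 mm of its middle; I viewed 11 pictures, one over your limit of 10.

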